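Make up the gear stack on the shaft fixture

TASK

Make up the gear stack on the upright shaft of the round assembly fixture: first the flanged hub with its narrow side up, then the spacer sleeve, then the gear wheel, and the end collar on top. Lower each part along the shaft instead of letting it drop, so that it lies flat on the one below, and leave the tape roll and the cup where they are.

Things in the scene. Friction and masses are not known exactly. Their poses are not given: they have to be found in the camera images.
- shaft_fixture: Assembly fixture, fixed to the bench where it stands: dark steel disc, 90 mm across and 10 mm thick, with an upright steel shaft of 14 mm diameter in its middle. The shaft is plain up to 57 mm above the bench and tapers to 6 mm diameter at its end, 64 mm above the bench. Origin: centre of the underside, on the shaft's axis; z up.
- flanged_hub: Flanged hub of bright steel, loose: a round flange 66 mm across and 6 mm thick with four small dark dots, and on it a narrower round hub, 36 mm across and 10 mm high (16 mm in all), with a 22 mm bore through both. It lies hub up. Grip it by the hub. Origin: centre of the underside, on the bore's axis; z up.
- spacer_sleeve: Spacer sleeve of plain aluminium, loose: a smooth short tube, 34 mm across, 18 mm high, bore 22 mm; the narrowest of the four parts. It stands upright. Origin: centre of the underside; z up.
- gear_wheel: Gear wheel of steel, loose: a flat toothed ring with 24 small teeth, 61 mm across over the teeth, 8 mm thick, bore 22 mm. It lies flat; keep the same face up. Origin: centre of the underside; z up.
- end_collar: End collar of aluminium, loose: a smooth thick ring, 48 mm across, 10 mm thick, bore 22 mm, with one short dark line on its top face. It lies flat; keep the same face up. Origin: centre of the underside; z up.
- tape_roll: Roll of masking tape lying flat behind the work, 96 mm across, 25 mm high; bystander. Origin: centre of the underside.
- small_cup: Small cream plastic cup with a few screws, 72 mm across, 40 mm high, standing behind the work; bystander. Origin: centre of the underside.
Not all that is in view belongs to the job. What is shaped like the gear_wheel but red is not meant. Leave any red look-alike of the flanged_hub alone.

How it is judged:
At the end, for the whole second after the job is handed in: All four parts are threaded on the fixture's shaft, released and at rest, lying flat (within 0.1 rad) with their axes within 8 mm of the shaft's: undersides 10 mm (flanged hub), 26 mm (spacer sleeve), 44 mm (gear wheel) and 52 mm (end collar) above the fixture's underside, each within 3 mm (horizontal distance between each of flanged_hub, spacer_sleeve, gear_wheel, end_collar and shaft_fixture below 0.008 m and z of flanged_hub in the frame of shaft_fixture between 0.007 and 0.013 m and angle between each of flanged_hub, spacer_sleeve, gear_wheel, end_collar's own z axis and vertical below 0.1 rad and linear speed of each of flanged_hub, spacer_sleeve, gear_wheel, end_collar below 0.02 m/s and z of spacer_sleeve in the frame of shaft_fixture between 0.023 and 0.029 m and z of gear_wheel in the frame of shaft_fixture between 0.041 and 0.047 m and z of end_collar in the frame of shaft_fixture between 0.049 and 0.055 m); the robot touches nothing.
It fails at once if a part is let fall down the shaft (faster than 0.6 m/s on it) ((linear speed of flanged_hub above 0.6 m/s and horizontal distance between flanged_hub and shaft_fixture below 0.008 m and z of flanged_hub in the frame of shaft_fixture between 0 and 0.06 m) or (linear speed of spacer_sleeve above 0.6 m/s and horizontal distance between spacer_sleeve and shaft_fixture below 0.008 m and z of spacer_sleeve in the frame of shaft_fixture between 0 and 0.06 m) or (linear speed of gear_wheel above 0.6 m/s and horizontal distance between gear_wheel and shaft_fixture below 0.008 m and z of gear_wheel in the frame of shaft_fixture between 0 and 0.06 m) or (linear speed of end_collar above 0.6 m/s and horizontal distance between end_collar and shaft_fixture below 0.008 m and z of end_collar in the frame of shaft_fixture between 0 and 0.06 m)).
It fails at once if the tape roll is moved by more than 20 mm (distance of tape_roll from where it was at the start of the episode above 0.02 m).
It fails at once if the small cup is moved by more than 20 mm (distance of small_cup from where it was at the start of the episode above 0.02 m).
It also fails if it takes over 88 s, if anything falls off the work surface, if the arm or the gripper's body presses on something with over 40 N, if the wrist force passes 120 N, or if a joint passes its speed limit or range.

ROBOT

A 6-joint arm with a two-finger parallel gripper is mounted at the origin on a cart in front of the work surface, level with it; the furniture and walls round the work are solid. World frame = base frame: x ahead of the robot, y to its left, z up, the work surface at z = 0. Lengths are in m, angles in rad, forces in N, time in s.
With the tool pointing down it reaches from about 0.35 to 0.85 m from the base axis. Payload 8.1 kg.
Tool frame: the origin (TCP) lies midway between the tips of the shut fingers; the grasp point (between the pads) lies 19 mm behind it (env.pinch_z is the z of the grasp point in the tool frame, in m); z points along the fingers, y is the line along which they close (so a half turn about z gives the same grasp; the last joint's range is limited). The gripper opens to 93 mm and grips with 3 to 60 N. Pads are 15 mm wide; open, the fingers measure 128 mm over their backs; the gripper's body (75 mm by 188 mm) begins 65 mm behind the grasp point.
Start: joints at [1.026, 0.13, 1.488, -0, 1.523, -0.085], TCP at [0.266, 0.538, 0.219] pointing down, gripper open.
Joint ranges: [-2.96, 2.96], [-0.89, 2.26], [0.02, 2.5], [-1.34, 4.48], [0, 2.73], [-2.66, 2.66]. Speed limits (rad/s): [2.39, 2.39, 2.79, 3.14, 3.14, 3.14].

INTERFACE

Orientations are given as a unit quaternion [w, x, y, z].
In Python, from station import env gives the robot as it stands. The module is installed in compiled form; this text tells all that it offers.
- The arm moves only by the shell command python3 -m creep 'ROWS' [FORCE]. ROWS is JSON, a list of rows, each an object of numbers: "grip": the opening, from 0 (shut) to 1 (fully open); "x", "y", "z": the shift along the world's x, y, z in units of 0.025 m (1.0 is 0.025 m); "ax", "ay", "az": the turn, a rotation vector about the world's x, y, z in units of 10 degrees (1.0 is 10 degrees). In form: [{"grip": .., "x": .., "y": .., "z": .., "ax": .., "ay": .., "az": ..}, ...]. A call has exactly 5 rows; each row shifts and turns the commanded pose from where the row before left it; what a row does not reach is not made up. A row lasts 1/8 s, in which the tool goes at most 62.5 mm and 10.7 degrees, less where a joint would pass 70% of its speed; a pose out of reach is approached as far as the arm can. A call with a number of a shift or a turn outside -1 to 1 is refused whole. A call with a gripper value outside its range is refused whole. The fingers move at their own pace and stop on an object; FORCE is the grip in N (left out, the last holds). Time passes only in rows, so rows that do not move let the fingers close, or fill a call up. It gives the time, the measured TCP pose, the force, the opening and the grip force at its end, in the units of the state.
- env.get_obs(): the state, without advancing time (a new reading comes with each control period).
- env.grab_frame(name): name is "side" or "top"; returns (picture, depth): 480x640x3 uint8, red, green, blue; 480x640 float32, m along the optical axis (not along the pixel's ray), 0 where there is no reading.
- env.camera_params(name): a dict with "intrinsics" (3x3 intrinsics, pixels), "origin" and "attitude" of the camera in the world. Camera axes: x right, y down, z forward; pixel columns grow to the right and rows downward; lengths in m; the calibration is good to about 2 mm. A picture is of the moment at which its call begins. camera_params takes no time and is no camera call.
- env.sign_off(): hands the job in; it is judged then, once.
Trained networks look in the newest picture that a camera, given by its name, has taken for a name from the list of things; names that differ only in an ending like _2 or _b are one class to them, and where a whole thing is asked for, a point or a joint stands for the part that bears it (a point fixed in the world has none). Each returns a list of dicts, best first, with "p" (0 to 1); they miss things now and then, are a little off and sometimes report something else, mostly with a low value. They report only what shows in the picture. A call takes as long as a camera call. They do not tell look-alikes from the thing itself.
- env.boxes_of(camera, name): "rect" ([left, top, right, bottom] in pixels, round what is visible of it).
The state is a dict: "time_s": time; "joints": joint angles; "qvel": joint speeds; "effort": joint torques, N m; "ee_pos": TCP position; "ee_rot": TCP orientation; "force": force on the tool from outside, world axes, zero at the start; "wrist_torque": the same for the moment, N m; "finger_gap": finger opening in m; "grip_force": force on a finger pad.
Only numpy, scipy, OpenCV 4.12 (cv2) and the standard library are available. Lean on these libraries where they do the work, as an engineer would, in place of code of your own. Each camera call takes 0.05 s, during which the arm holds its last target. There are 200 camera calls.

## Working session

There is one attempt and no reset: what is moved stays moved. The work goes in short steps, Python scripts to look and compute and a shell command to move; the robot and the scene stay as the last step left them, time stands still between calls to the robot, and variables do not carry over. Pictures are saved under pics/ and viewed, at most 14 in all, crops included, and the job is handed in when it is done.

```bash
mkdir -p pics
cat > h.py <<'E'
import numpy as np, cv2
from station import env
from scipy.spatial.transform import Rotation as R
def cam(n):
    p=env.camera_params(n); K=np.array(p["intrinsics"]); o=np.array(p["origin"]); a=np.array(p["attitude"])
    M=a if a.shape==(3,3) else R.from_quat(a,scalar_first=True).as_matrix()
    return K,o,M
def cloud(n,d):
    K,o,M=cam(n); v,u=np.mgrid[:480,:640]
    c=np.stack([(u-K[0,2])/K[0,0]*d,(v-K[1,2])/K[1,1]*d,d],-1)
    return c@M.T+o
def save(n,f):
    im,d=env.grab_frame(n); cv2.imwrite(f,im[:,:,::-1]); return im,d
E
python3 - <<'E'
from h import *
for n in("top","side"):
    print(n,env.camera_params(n))
    im,d=save(n,f"pics/{n}0.png"); P=cloud(n,d)
    for t in "shaft_fixture flanged_hub spacer_sleeve gear_wheel end_collar tape_roll small_cup".split():
        for b in env.boxes_of(n,t)[:3]:
            l,tp,r,bt=map(int,b["rect"]); Q=P[tp:bt+1,l:r+1].reshape(-1,3); Q=Q[Q[:,2]>.004]
            print(t,round(b["p"],2),[l,tp,r,bt],Q.min(0).round(3),Q.max(0).round(3) if len(Q) else 0)
o=env.get_obs();print(o["ee_pos"],o["ee_rot"],o["finger_gap"],env.pinch_z,o["time_s"])
E
```

```text
top {'intrinsics': array([[489.3041926 ,   0.        , 328.0837357 ],
       [  0.        , 489.3041926 , 240.42632244],
       [  0.        ,   0.        ,   1.        ]]), 'origin': array([ 0.42073789, -0.04207227,  1.15907727]), 'attitude': array([ 0.04942921, -0.70301794,  0.70725915, -0.0557407 ])}
shaft_fixture 0.78 [284, 273, 319, 313] [ 0.421 -0.042  0.004] [0.514 0.051 1.159]
flanged_hub 0.74 [420, 328, 449, 355] [ 0.327 -0.332  0.004] [ 0.421 -0.042  1.159]
flanged_hub 0.64 [397, 280, 427, 308] [ 0.421 -0.285  0.004] [ 0.498 -0.042  1.159]
spacer_sleeve 0.4 [230, 281, 246, 292] [ 0.421 -0.042  0.005] [0.498 0.172 1.159]
gear_wheel 0.71 [235, 239, 258, 265] [ 0.421 -0.042  0.004] [0.599 0.169 1.159]
gear_wheel 0.7 [278, 229, 304, 251] [ 0.421 -0.042  0.004] [0.622 0.066 1.159]
end_collar 0.83 [390, 217, 413, 241] [ 0.421 -0.252  0.004] [ 0.65  -0.042  1.159]
tape_roll 0.93 [287, 151, 330, 192] [ 0.421 -0.059  0.004] [0.816 0.046 1.159]
side {'intrinsics': array([[443.65275344,   0.        , 318.64668168],
       [  0.        , 443.65275344, 242.13613294],
       [  0.       
[... 414 characters left out ...]
flanged_hub 0.58 [269, 355, 309, 393] [ 0.144 -0.719  0.004] [ 0.39  -0.273  0.494]
spacer_sleeve 0.47 [234, 220, 250, 231] [ 0.144 -0.719  0.004] [0.5   0.17  0.494]
gear_wheel 0.87 [292, 228, 323, 242] [ 0.144 -0.719  0.004] [0.628 0.07  0.494]
gear_wheel 0.72 [263, 211, 282, 226] [ 0.144 -0.719  0.004] [0.593 0.173 0.494]
end_collar 0.77 [386, 286, 408, 298] [ 0.601 -0.256  0.004] [ 0.649 -0.216  0.011]
tape_roll 0.61 [358, 209, 397, 237] [ 0.144 -0.719  0.004] [0.806 0.042 0.494]
small_cup 0.97 [332, 182, 359, 204] [ 0.144 -0.719  0.004] [0.877 0.226 0.494]
[0.2662484  0.53768715 0.21865883] [-1.12769048e-06  2.27883485e-01  9.73688409e-01 -8.54620377e-06] 0.09300772206203121 -0.0188 0.8
```

Run:
```python
from h import *
a=cv2.imread("pics/top0.png")[130:380,200:480]
cv2.imwrite("pics/top0c.png",cv2.resize(a,None,fx=2.4,fy=2.4,interpolation=cv2.INTER_CUBIC)[:600,:800])
```

```text
(no output)
```

View pics/top0c.png

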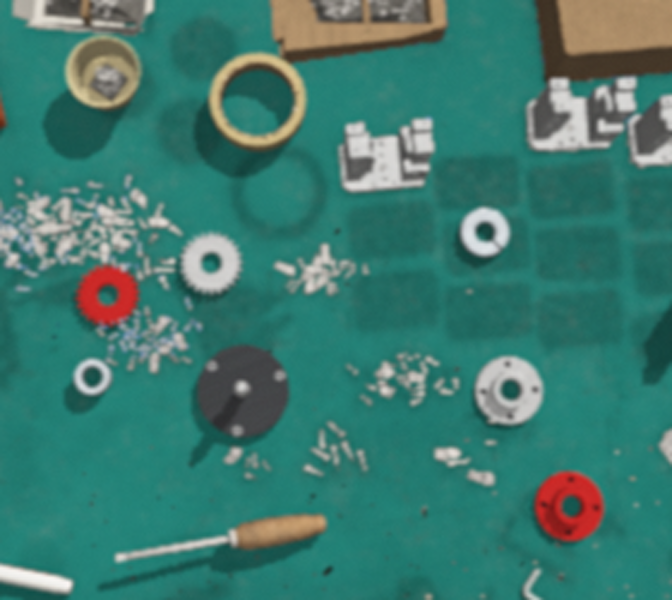

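View pics/side0.png

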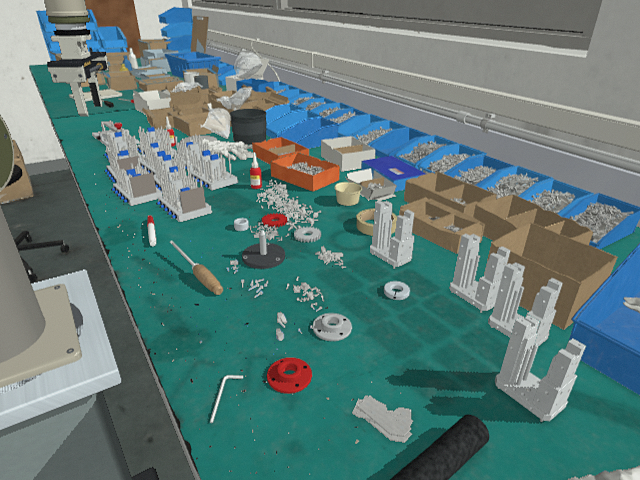

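The top crop shows the fixture at px ~(301,292), the sleeve at (238,287), the steel gear at (288,240), the collar at (402,227) and the steel hub at (412,292). The red look-alikes are at (244,253) and (437,341). Next I'll measure the centres precisely.

```bash
cat >> h.py <<'E'
def fit(P,c,r,lo,hi):
    m=(np.hypot(P[...,0]-c[0],P[...,1]-c[1])<r)&(P[...,2]>lo)&(P[...,2]<hi)
    Q=P[m]
    if len(Q)<5: return None
    (x,y),rad=cv2.minEnclosingCircle(Q[:,:2].astype(np.float32))
    return np.round([x,y,2*rad,np.median(Q[:,2]),Q[:,0].mean(),Q[:,1].mean(),len(Q)],4)
def pix(n,u,v,z):
    K,o,M=cam(n); r=M@np.array([(u-K[0,2])/K[0,0],(v-K[1,2])/K[1,1],1]); return (o+r*(z-o[2])/r[2]).round(4)
E
python3 - <<'E'
from h import *
G={"fix":(301,292,.01,.06,.004,.02),"shaft":(301,291,.06,.05,.03,.075),"hubfl":(412.5,292.5,.006,.05,.002,.011),"hubtop":(412.5,292.5,.016,.05,.012,.022),
"sleeve":(238.3,287,.018,.035,.01,.025),"gear":(288,240,.008,.05,.003,.014),"collar":(402.2,227,.01,.04,.004,.018)}
for n in("top","side"):
    d=np.median([env.grab_frame(n)[1] for _ in range(5)],0); P=cloud(n,d); P[d==0]=np.nan
    for k,(u,v,z,r,lo,hi) in G.items():
        c=pix("top",u,v,z); print(n,k,c,fit(P,c,r,lo,hi))
    for k in("A",): print("bench",np.nanmedian(P[...,2][250:300,330:380]))
im=env.grab_frame("top")[0]
np.save("im.npy",im)
E
```

```text
top fix [0.4715 0.0112 0.01  ] [4.678e-01 1.960e-02 1.089e-01 9.500e-03 4.703e-01 1.050e-02 1.127e+03]
top shaft [0.4715 0.0089 0.06  ] [4.706e-01 1.020e-02 1.320e-02 5.990e-02 4.705e-01 1.000e-02 3.200e+01]
top hubfl [ 0.4689 -0.2504  0.006 ] [ 4.669e-01 -2.547e-01  9.780e-02  5.200e-03  4.690e-01 -2.488e-01
  4.490e+02]
top hubtop [ 0.4685 -0.2486  0.016 ] [ 4.697e-01 -2.494e-01  3.580e-02  1.490e-02  4.694e-01 -2.493e-01
  1.190e+02]
top sleeve [0.4836 0.1563 0.018 ] [4.843e-01 1.565e-01 3.360e-02 1.720e-02 4.845e-01 1.559e-01 1.030e+02]
top gear [0.5949 0.0423 0.008 ] [5.928e-01 4.910e-02 8.520e-02 7.400e-03 5.967e-01 4.430e-02 4.230e+02]
top collar [ 0.6245 -0.2301  0.01  ] [ 6.261e-01 -2.296e-01  4.760e-02  9.000e-03  6.260e-01 -2.296e-01
  2.500e+02]
bench -0.0005462403656012471
side fix [0.4715 0.0112 0.01  ] [4.635e-01 1.220e-02 1.037e-01 9.200e-03 4.665e-01 2.400e-03 8.030e+02]
side shaft [0.4715 0.0089 0.06  ] [4.695e-01 7.900e-03 1.360e-02 4.770e-02 4.683e-01 5.000e-03 1.030e+02]
side hubfl [ 0.4689 -0.2504  0.006 ] [ 4.689e-01 -2.429e-01  8.280e-02  5.400e-03  4.644e-01 -2.568e-01
  6.350e+02]
side hubtop [ 0.4685 -0.2486  0.016 ] [ 4.684e-01 -2.514e-01  3.630e-02  1.500e-02  4.672e-01 -2.529e-01
  1.890e+02]
side sleeve [0.4836 0.1563 0.018 ] [4.840e-01 1.536e-01 3.440e-02 1.540e-02 4.827e-01 1.527e-01 9.600e+01]
side gear [0.5949 0.0423 0.008 ] [5.919e-01 5.030e-02 8.300e-02 6.900e-03 5.943e-01 4.020e-02 2.850e+02]
side collar [ 0.6245 -0.2301  0.01  ] [ 6.252e-01 -2.323e-01  4.790e-02  9.100e-03  6.232e-01 -2.346e-01
  3.110e+02]
bench -0.0007525249686753943
```

Run:
```python
from h import *
for n in("top","side"):
    d=env.grab_frame(n)[1]; P=cloud(n,d); P[d==0]=np.nan
    print(n,"gear",fit(P,(.595,.043),.036,.0045,.011), fit(P,(.595,.043),.034,.0055,.011),"fix",fit(P,(.47,.01),.047,.006,.014),"redgear",fit(P,pix("top",244.5,253,.008),.036,.0045,.011))
    for x0,x1,y0,y1 in[(.55,.85,-.24,-.0),(.55,.85,-.45,-.24)]:
        m=(P[...,0]>x0)&(P[...,0]<x1)&(P[...,1]>y0)&(P[...,1]<y1)&(P[...,2]>.05); Q=P[m]; print(len(Q),Q.min(0),Q.max(0)) if len(Q) else 0
im=np.load("im.npy");g=cv2.cvtColor(im,cv2.COLOR_RGB2HSV)
m=((g[...,1]<50)&(g[...,2]>90)).astype(np.uint8)
for k,c,z in(("gear",(288,240),.008),("collar",(402,227),.01),("hub",(412,292),.006),("sleeve",(238,287),.018)):
    n,l,s,ce=cv2.connectedComponentsWithStats(m); 
    i=min(range(1,n),key=lambda i:abs(ce[i]-c).sum() if s[i,4]>60 else 99); print(k,s[i],ce[i],pix("top",*ce[i],z))
```

```text
top gear [5.978e-01 4.250e-02 6.270e-02 7.500e-03 5.970e-01 4.360e-02 3.510e+02] [5.974e-01 4.220e-02 6.230e-02 7.800e-03 5.968e-01 4.330e-02 3.120e+02] fix [4.709e-01 1.060e-02 8.970e-02 9.600e-03 4.704e-01 1.040e-02 1.045e+03] redgear [5.643e-01 1.449e-01 7.200e-02 7.700e-03 5.651e-01 1.438e-01 3.700e+02]
484 [ 0.6753668  -0.16820937  0.05012239] [ 0.83465598 -0.02082606  0.12165077]
1725 [ 0.70049021 -0.44999573  0.05004368] [ 0.84939443 -0.27772432  0.12344315]
side gear [5.952e-01 4.300e-02 6.880e-02 6.800e-03 5.949e-01 3.930e-02 2.550e+02] [5.958e-01 4.030e-02 6.300e-02 6.900e-03 5.952e-01 4.000e-02 2.280e+02] fix [4.694e-01 9.300e-03 9.200e-02 9.300e-03 4.673e-01 3.500e-03 7.440e+02] redgear [5.656e-01 1.397e-01 6.910e-02 6.700e-03 5.637e-01 1.411e-01 2.200e+02]
1159 [ 0.67301809 -0.17279379  0.05003959] [ 0.72084337 -0.09041545  0.11922694]
4051 [ 0.69782117 -0.44993459  0.050015  ] [ 0.84992039 -0.27943299  0.1192916 ]
gear [275 227  26  26 436] [287.35091743 239.52522936] [0.596  0.0439 0.008 ]
collar [392 216  20  21 286] [401.45104895 226.33916084] [ 0.6261 -0.2284  0.01  ]
hub [398 279  28  28 584] [411.32363014 292.61472603] [ 0.4686 -0.2477  0.006 ]
sleeve [231 280  16  15 138] [238.21014493 286.8115942 ] [0.4841 0.1565 0.018 ]
```

```bash
A='[{"grip":0.6,"x":1,"y":-1,"z":0,"az":0.3},{"grip":0.6,"x":1,"y":-1,"z":0,"az":0.3},{"grip":0.6,"x":1,"y":-1,"z":0,"az":0.3},{"grip":0.6,"x":1,"y":-1,"z":0,"az":0.3},{"grip":0.6,"x":1,"y":-1,"z":0,"az":0.3}]' ; unset A
python3 -m creep '[{"grip":0.6,"x":1,"y":-1,"az":0.3},{"grip":0.6,"x":1,"y":-1,"az":0.3},{"grip":0.6,"x":1,"y":-1,"az":0.3},{"grip":0.6,"x":1,"y":-1,"az":0.3},{"grip":0.6,"x":1,"y":-1,"az":0.3}]' 20
python3 -m creep '[{"grip":0.6,"x":1,"y":-1,"az":0.3},{"grip":0.6,"x":1,"y":-1,"az":0.3},{"grip":0.6,"x":1,"y":-1,"az":0.3},{"grip":0.6,"x":0,"y":-1,"az":0.3},{"grip":0.6,"x":0,"y":-1,"az":0.3}]'
```

```text
invalid input
invalid input
```

```bash
python3 -m creep '[{"grip":0.6,"x":1,"y":-1,"z":0,"ax":0,"ay":0,"az":0.3},{"grip":0.6,"x":1,"y":-1,"z":0,"ax":0,"ay":0,"az":0.3},{"grip":0.6,"x":1,"y":-1,"z":0,"ax":0,"ay":0,"az":0.3},{"grip":0.6,"x":1,"y":-1,"z":0,"ax":0,"ay":0,"az":0.3},{"grip":0.6,"x":1,"y":-1,"z":0,"ax":0,"ay":0,"az":0.3}]' 20
```

```text
time_s: 2.08
ee_pos: [0.392, 0.4119, 0.2187]
ee_rot: [0.0, 0.098, 0.995, 0.0]
force: [0.6, -0.2, 0.9]
finger_gap: 0.056
grip_force: 0.0
```

```bash
python3 -m creep '[{"grip":0.6,"x":1,"y":-1,"z":0,"ax":0,"ay":0,"az":0.3},{"grip":0.6,"x":1,"y":-1,"z":0,"ax":0,"ay":0,"az":0.3},{"grip":0.6,"x":1,"y":-1,"z":0,"ax":0,"ay":0,"az":0.3},{"grip":0.6,"x":0.08,"y":-1,"z":0,"ax":0,"ay":0,"az":0.3},{"grip":0.6,"x":0,"y":-1,"z":0,"ax":0,"ay":0,"az":0}]'
for i in 1; do :; done
python3 -m creep '[{"grip":0.6,"x":0,"y":-1,"z":0,"ax":0,"ay":0,"az":0},{"grip":0.6,"x":0,"y":-1,"z":0,"ax":0,"ay":0,"az":0},{"grip":0.6,"x":0,"y":-1,"z":0,"ax":0,"ay":0,"az":0},{"grip":0.6,"x":0,"y":-1,"z":0,"ax":0,"ay":0,"az":0},{"grip":0.6,"x":0,"y":-1,"z":0,"ax":0,"ay":0,"az":0}]'
python3 -m creep '[{"grip":0.6,"x":0,"y":-1,"z":0,"ax":0,"ay":0,"az":0},{"grip":0.6,"x":0,"y":-1,"z":0,"ax":0,"ay":0,"az":0},{"grip":0.6,"x":0,"y":-1,"z":0,"ax":0,"ay":0,"az":0},{"grip":0.6,"x":0,"y":-1,"z":0,"ax":0,"ay":0,"az":0},{"grip":0.6,"x":0,"y":-1,"z":0,"ax":0,"ay":0,"az":0}]'
python3 -m creep '[{"grip":0.6,"x":0,"y":-1,"z":0,"ax":0,"ay":0,"az":0},{"grip":0.6,"x":0,"y":-1,"z":0,"ax":0,"ay":0,"az":0},{"grip":0.6,"x":0,"y":-1,"z":0,"ax":0,"ay":0,"az":0},{"grip":0.6,"x":0,"y":-1,"z":0,"ax":0,"ay":0,"az":0},{"grip":0.6,"x":0,"y":-1,"z":0,"ax":0,"ay":0,"az":0}]'
python3 -m creep '[{"grip":0.6,"x":0,"y":-1,"z":-1,"ax":0,"ay":0,"az":0},{"grip":0.6,"x":0,"y":-1,"z":-1,"ax":0,"ay":0,"az":0},{"grip":0.6,"x":0,"y":-1,"z":-1,"ax":0,"ay":0,"az":0},{"grip":0.6,"x":0,"y":-1,"z":-1,"ax":0,"ay":0,"az":0},{"grip":0.6,"x":0,"y":-1,"z":-1,"ax":0,"ay":0,"az":0}]'
```

```text
time_s: 2.7
ee_pos: [0.4686, 0.2867, 0.2185]
ee_rot: [-0.0, -0.006, 1.0, -0.0]
force: [0.5, -0.5, 0.2]
finger_gap: 0.0555
grip_force: 0.0
time_s: 3.32
ee_pos: [0.4682, 0.1619, 0.2188]
ee_rot: [0.0, -0.006, 1.0, 0.0]
force: [-0.8, -0.1, 0.9]
finger_gap: 0.0557
grip_force: 0.0
time_s: 3.95
ee_pos: [0.4682, 0.0369, 0.2188]
ee_rot: [0.0, -0.006, 1.0, -0.0]
force: [-0.5, 0.2, -0.2]
finger_gap: 0.056
grip_force: 0.0
time_s: 4.58
ee_pos: [0.4682, -0.0881, 0.2188]
ee_rot: [0.0, -0.006, 1.0, -0.0]
force: [0.2, 0.5, -0.4]
finger_gap: 0.0557
grip_force: 0.0
time_s: 5.2
ee_pos: [0.4683, -0.2132, 0.093]
ee_rot: [0.0, -0.006, 1.0, -0.0]
force: [0.1, -0.4, -0.0]
finger_gap: 0.0558
grip_force: 0.0
```

```bash
python3 -m creep '[{"grip":0.6,"x":0.03,"y":-1,"z":-1,"ax":0,"ay":0,"az":0},{"grip":0.6,"x":0,"y":-0.49,"z":-1,"ax":0,"ay":0,"az":0},{"grip":0.6,"x":0,"y":0,"z":-0.8,"ax":0,"ay":0,"az":0},{"grip":0.6,"x":0,"y":0,"z":-0.56,"ax":0,"ay":0,"az":0},{"grip":0.6,"x":0,"y":0,"z":0,"ax":0,"ay":0,"az":0}]'
python3 -m creep '[{"grip":0.3,"x":0,"y":0,"z":0,"ax":0,"ay":0,"az":0},{"grip":0.3,"x":0,"y":0,"z":0,"ax":0,"ay":0,"az":0},{"grip":0.3,"x":0,"y":0,"z":0,"ax":0,"ay":0,"az":0},{"grip":0.3,"x":0,"y":0,"z":0,"ax":0,"ay":0,"az":0},{"grip":0.3,"x":0,"y":0,"z":0,"ax":0,"ay":0,"az":0}]' 25
```

```text
time_s: 5.82
ee_pos: [0.4682, -0.2489, 0.0086]
ee_rot: [-0.001, -0.006, 1.0, 0.001]
force: [0.7, -0.2, 0.9]
finger_gap: 0.0559
grip_force: 0.0
time_s: 6.45
ee_pos: [0.4697, -0.2498, 0.0106]
ee_rot: [0.001, -0.006, 1.0, -0.0]
force: [-0.6, 1.8, 5.4]
finger_gap: 0.034
grip_force: 25.0
```

```bash
python3 -m creep '[{"grip":0.3,"x":0,"y":0,"z":0.4,"ax":0,"ay":0,"az":0},{"grip":0.3,"x":0,"y":0,"z":1,"ax":0,"ay":0,"az":0},{"grip":0.3,"x":0,"y":0,"z":1,"ax":0,"ay":0,"az":0},{"grip":0.3,"x":0,"y":1,"z":1,"ax":0,"ay":0,"az":0},{"grip":0.3,"x":0,"y":1,"z":0,"ax":0,"ay":0,"az":0}]'
python3 -m creep '[{"grip":0.3,"x":0,"y":1,"z":0,"ax":0,"ay":0,"az":0},{"grip":0.3,"x":0,"y":1,"z":0,"ax":0,"ay":0,"az":0},{"grip":0.3,"x":0,"y":1,"z":0,"ax":0,"ay":0,"az":0},{"grip":0.3,"x":0,"y":1,"z":0,"ax":0,"ay":0,"az":0},{"grip":0.3,"x":0,"y":0,"z":0,"ax":0,"ay":0,"az":0}]'
python3 - <<'E'
from h import *
im,d=save("side","pics/s1.png"); P=cloud("side",d); P[d==0]=np.nan
o=env.get_obs(); e=o["ee_pos"]; print(e,o["finger_gap"],o["grip_force"])
for dz in (0,.005,-.005): print(fit(P,(e[0],e[1]),.036,e[2]-.012+dz,e[2]+.001+dz))
cv2.imwrite("pics/s1c.png",cv2.resize(im[150:350,180:420,::-1],None,fx=3,fy=3))
E
```

```text
time_s: 7.08
ee_pos: [0.4704, -0.2, 0.0975]
ee_rot: [0.002, -0.005, 1.0, -0.001]
force: [1.3, 0.1, -2.6]
finger_gap: 0.0347
grip_force: 25.0
time_s: 7.7
ee_pos: [0.4686, -0.0982, 0.0946]
ee_rot: [-0.0, -0.007, 1.0, 0.0]
force: [-0.0, -1.0, -1.6]
finger_gap: 0.034
grip_force: 25.0
[ 0.46885389 -0.09919147  0.09478807] 0.03368993736356105 25.02295307640452
[ 4.672e-01 -1.017e-01  6.720e-02  8.920e-02  4.597e-01 -1.103e-01
  3.920e+02]
[ 4.676e-01 -1.010e-01  6.610e-02  8.990e-02  4.606e-01 -1.057e-01
  4.110e+02]
[ 4.672e-01 -1.017e-01  6.720e-02  8.910e-02  4.597e-01 -1.116e-01
  3.440e+02]
```

View pics/s1c.png

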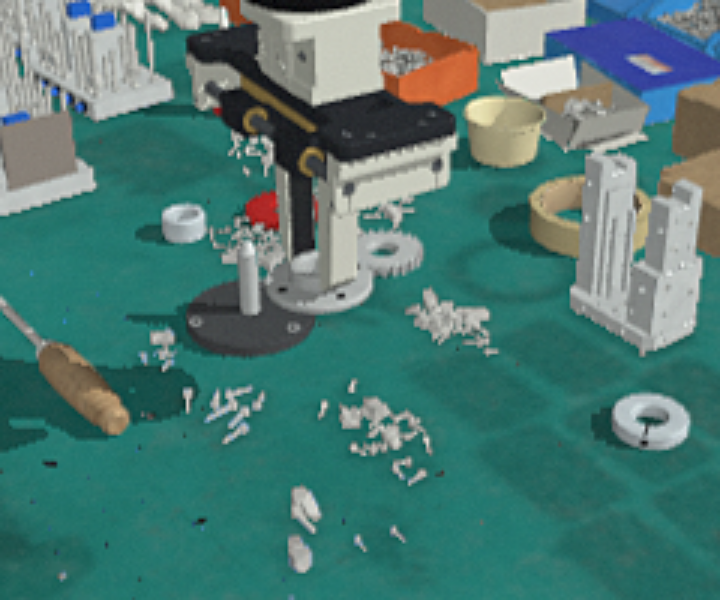

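```bash
python3 -m creep '[{"grip":0.3,"x":0.08,"y":1,"z":0,"ax":0,"ay":0,"az":0},{"grip":0.3,"x":0,"y":1,"z":0,"ax":0,"ay":0,"az":0},{"grip":0.3,"x":0,"y":1,"z":0,"ax":0,"ay":0,"az":0},{"grip":0.3,"x":0,"y":1,"z":0,"ax":0,"ay":0,"az":0},{"grip":0.3,"x":0,"y":0.39,"z":0,"ax":0,"ay":0,"az":0}]'
python3 - <<'E'
from h import *
im,d=save("side","pics/s2.png"); P=cloud("side",d); P[d==0]=np.nan
o=env.get_obs(); e=o["ee_pos"]; print(e)
print(fit(P,(e[0],e[1]),.038,e[2]-.012,e[2]+.001),fit(P,(e[0],e[1]-.002),.02,.03,.07))
cv2.imwrite("pics/s2c.png",cv2.resize(im[180:280,200:320,::-1],None,fx=5,fy=5))
E
```

```text
time_s: 8.38
ee_pos: [0.4711, 0.0104, 0.0947]
ee_rot: [0.0, -0.006, 1.0, -0.0]
force: [0.0, -0.5, -1.6]
finger_gap: 0.0339
grip_force: 25.0
[0.4710461  0.01088824 0.09467913]
[ 4.690e-01  7.200e-03  6.690e-02  8.920e-02  4.631e-01 -3.000e-03
  3.120e+02] [4.687e-01 6.400e-03 1.340e-02 4.790e-02 4.683e-01 5.100e-03 1.020e+02]
```

View pics/s2c.png

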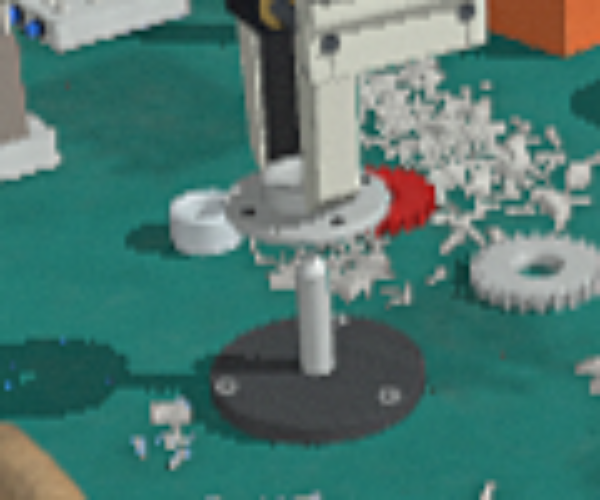

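The hub sits over the shaft, flange centre at crop (309,205) and shaft tip at (313,262), aligned to about 1–2 mm. I'll lower it now.

```bash
python3 -m creep '[{"grip":0.3,"x":0,"y":0,"z":-0.5,"ax":0,"ay":0,"az":0},{"grip":0.3,"x":0,"y":0,"z":-0.5,"ax":0,"ay":0,"az":0},{"grip":0.3,"x":0,"y":0,"z":-0.5,"ax":0,"ay":0,"az":0},{"grip":0.3,"x":0,"y":0,"z":-0.5,"ax":0,"ay":0,"az":0},{"grip":0.3,"x":0,"y":0,"z":-0.5,"ax":0,"ay":0,"az":0}]'
python3 -m creep '[{"grip":0.3,"x":0,"y":0,"z":-0.2,"ax":0,"ay":0,"az":0},{"grip":0.3,"x":0,"y":0,"z":-0.15,"ax":0,"ay":0,"az":0},{"grip":0.3,"x":0,"y":0,"z":-0.05,"ax":0,"ay":0,"az":0},{"grip":0.3,"x":0,"y":0,"z":0,"ax":0,"ay":0,"az":0},{"grip":0.3,"x":0,"y":0,"z":0,"ax":0,"ay":0,"az":0}]'
```

```text
time_s: 9.05
ee_pos: [0.4708, 0.0101, 0.031]
ee_rot: [-0.0, -0.006, 1.0, -0.0]
force: [0.2, -0.1, -2.4]
finger_gap: 0.0337
grip_force: 25.0
time_s: 9.68
ee_pos: [0.4713, 0.0102, 0.0225]
ee_rot: [0.0, -0.006, 1.0, -0.0]
force: [-0.2, -0.4, -1.7]
finger_gap: 0.034
grip_force: 25.0
```

```bash
python3 -m creep '[{"grip":0.3,"x":0,"y":0,"z":-0.05,"ax":0,"ay":0,"az":0},{"grip":0.3,"x":0,"y":0,"z":-0.05,"ax":0,"ay":0,"az":0},{"grip":0.3,"x":0,"y":0,"z":0,"ax":0,"ay":0,"az":0},{"grip":0.3,"x":0,"y":0,"z":0,"ax":0,"ay":0,"az":0},{"grip":0.3,"x":0,"y":0,"z":0,"ax":0,"ay":0,"az":0}]'
```

```text
time_s: 10.3
ee_pos: [0.4713, 0.0102, 0.0206]
ee_rot: [0.0, -0.006, 1.0, -0.0]
force: [-4.7, -0.7, 8.8]
finger_gap: 0.0339
grip_force: 25.0
```

```bash
python3 -m creep '[{"grip":0.6,"x":0,"y":0,"z":0,"ax":0,"ay":0,"az":0},{"grip":0.6,"x":0,"y":0,"z":0,"ax":0,"ay":0,"az":0},{"grip":0.6,"x":0,"y":0,"z":0,"ax":0,"ay":0,"az":0},{"grip":0.6,"x":0,"y":0,"z":1,"ax":0,"ay":0,"az":0},{"grip":0.6,"x":0,"y":0,"z":1,"ax":0,"ay":0,"az":0}]'
python3 -m creep '[{"grip":0.6,"x":0,"y":0,"z":1,"ax":0,"ay":0,"az":0},{"grip":0.6,"x":0.2,"y":1,"z":0,"ax":0,"ay":0,"az":0},{"grip":0.6,"x":0.2,"y":1,"z":0,"ax":0,"ay":0,"az":0},{"grip":0.6,"x":0.12,"y":1,"z":0,"ax":0,"ay":0,"az":0},{"grip":0.6,"x":0,"y":1,"z":0,"ax":0,"ay":0,"az":0}]'
python3 -m creep '[{"grip":0.6,"x":0,"y":1,"z":0,"ax":0,"ay":0,"az":0},{"grip":0.6,"x":0,"y":0.83,"z":0,"ax":0,"ay":0,"az":0},{"grip":0.6,"x":0,"y":0,"z":-1,"ax":0,"ay":0,"az":0},{"grip":0.6,"x":0,"y":0,"z":-1,"ax":0,"ay":0,"az":0},{"grip":0.6,"x":0,"y":0,"z":0,"ax":0,"ay":0,"az":0}]'
python3 - <<'E'
from h import *
save("side","pics/s3.png")
d=np.median([env.grab_frame("side")[1] for _ in range(3)],0); P=cloud("side",d); P[d==0]=np.nan
print(env.get_obs()["ee_pos"])
print("hubtop",fit(P,(.4695,.008),.022,.022,.0300),"fl",fit(P,(.4695,.008),.036,.013,.019),"sleeve",fit(P,(.484,.1536),.025,.01,.023))
E
```

```text
time_s: 10.92
ee_pos: [0.4705, 0.0102, 0.0698]
ee_rot: [-0.001, -0.006, 1.0, 0.0]
force: [0.3, -0.4, -0.3]
finger_gap: 0.0557
grip_force: 0.0
time_s: 11.55
ee_pos: [0.4841, 0.111, 0.0946]
ee_rot: [0.0, -0.006, 1.0, -0.0]
force: [0.7, 0.6, -0.9]
finger_gap: 0.056
grip_force: 0.0
time_s: 12.18
ee_pos: [0.4819, 0.1556, 0.0424]
ee_rot: [-0.002, -0.006, 1.0, -0.0]
force: [-0.9, -0.4, -0.0]
finger_gap: 0.0558
grip_force: 0.0
[0.48497103 0.15607405 0.04595535]
hubtop [4.701e-01 7.600e-03 3.620e-02 2.490e-02 4.682e-01 4.200e-03 1.060e+02] fl [ 4.702e-01  6.900e-03  6.630e-02  1.520e-02  4.659e-01 -6.000e-04
  2.710e+02] sleeve [4.832e-01 1.551e-01 3.530e-02 1.550e-02 4.828e-01 1.525e-01 9.700e+01]
```

```bash
python3 -m creep '[{"grip":0.6,"x":0,"y":0,"z":-0.8,"ax":0,"ay":0,"az":0},{"grip":0.6,"x":0,"y":0,"z":-0.78,"ax":0,"ay":0,"az":0},{"grip":0.3,"x":0,"y":0,"z":0,"ax":0,"ay":0,"az":0},{"grip":0.25,"x":0,"y":0,"z":0,"ax":0,"ay":0,"az":0},{"grip":0.25,"x":0,"y":0,"z":0,"ax":0,"ay":0,"az":0}]' 20
python3 -m creep '[{"grip":0.25,"x":0,"y":0,"z":0,"ax":0,"ay":0,"az":0},{"grip":0.25,"x":0,"y":0,"z":0,"ax":0,"ay":0,"az":0},{"grip":0.25,"x":0,"y":0,"z":0.4,"ax":0,"ay":0,"az":0},{"grip":0.25,"x":0,"y":0,"z":1,"ax":0,"ay":0,"az":0},{"grip":0.25,"x":0,"y":0,"z":1,"ax":0,"ay":0,"az":0}]'
```

```text
time_s: 13.0
ee_pos: [0.4851, 0.1562, 0.0066]
ee_rot: [0.001, -0.006, 1.0, 0.0]
force: [-0.1, 0.1, 3.1]
finger_gap: 0.0325
grip_force: 20.0
time_s: 13.62
ee_pos: [0.4837, 0.1559, 0.0661]
ee_rot: [-0.0, -0.006, 1.0, -0.0]
force: [0.3, 0.6, -1.1]
finger_gap: 0.0327
grip_force: 20.0
```

```bash
python3 -m creep '[{"grip":0.25,"x":0,"y":0,"z":0.9,"ax":0,"ay":0,"az":0},{"grip":0.25,"x":-0.2,"y":-1,"z":0,"ax":0,"ay":0,"az":0},{"grip":0.25,"x":-0.2,"y":-1,"z":0,"ax":0,"ay":0,"az":0},{"grip":0.25,"x":-0.12,"y":-1,"z":0,"ax":0,"ay":0,"az":0},{"grip":0.25,"x":0,"y":-1,"z":0,"ax":0,"ay":0,"az":0}]'
python3 -m creep '[{"grip":0.25,"x":0,"y":-1,"z":0,"ax":0,"ay":0,"az":0},{"grip":0.25,"x":0,"y":-0.83,"z":0,"ax":0,"ay":0,"az":0},{"grip":0.25,"x":0,"y":0,"z":0,"ax":0,"ay":0,"az":0},{"grip":0.25,"x":0,"y":0,"z":0,"ax":0,"ay":0,"az":0},{"grip":0.25,"x":0,"y":0,"z":0,"ax":0,"ay":0,"az":0}]'
python3 - <<'E'
from h import *
im,d=save("side","pics/s4.png")
d=np.median([env.grab_frame("side")[1] for _ in range(3)],0); P=cloud("side",d); P[d==0]=np.nan
e=env.get_obs()["ee_pos"];print(e)
print("sleeve",fit(P,(.469,.0075),.022,e[2]-.005,e[2]+.003),fit(P,(.469,.0075),.022,e[2]-.005,e[2]+.012),"shaft",fit(P,(.469,.0075),.012,.03,.066))
cv2.imwrite("pics/s4c.png",cv2.resize(im[180:280,200:320,::-1],None,fx=5,fy=5))
E
```

```text
time_s: 14.25
ee_pos: [0.4707, 0.0552, 0.0882]
ee_rot: [0.0, -0.006, 1.0, -0.0]
force: [-0.2, 0.5, -0.8]
finger_gap: 0.0327
grip_force: 20.0
time_s: 14.88
ee_pos: [0.4709, 0.0109, 0.0877]
ee_rot: [-0.0, -0.006, 1.0, 0.0]
force: [-0.4, 1.0, -0.5]
finger_gap: 0.0322
grip_force: 20.0
[0.47096002 0.01065233 0.08760438]
sleeve [4.661e-01 4.600e-03 3.610e-02 8.680e-02 4.599e-01 2.000e-04 4.400e+01] [4.641e-01 7.000e-03 4.150e-02 9.350e-02 4.605e-01 6.800e-03 1.220e+02] shaft [4.691e-01 7.500e-03 1.390e-02 4.830e-02 4.683e-01 5.100e-03 1.020e+02]
```

View pics/s4c.png

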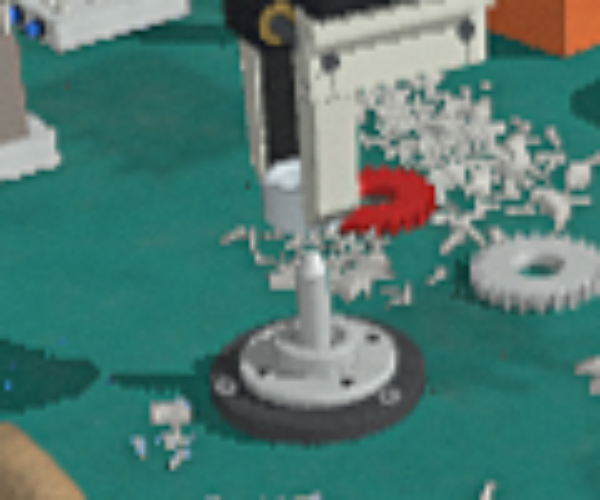

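Run:
```python
from h import *
from scipy.optimize import least_squares
K,o,M=cam("side"); print("camx",M[:,0].round(2))
im=cv2.imread("pics/s4.png")
d=np.median([env.grab_frame("side")[1] for _ in range(5)],0); P=cloud("side",d); P[d==0]=np.nan
m=(np.hypot(P[...,0]-.469,P[...,1]-.008)<.025)&(P[...,2]>.082)&(P[...,2]<.099)
v,u=np.nonzero(m); print(u.min(),u.max(),v.min(),v.max())
sel=m.copy(); sel[:,262:]=False   # columns left of finger (crop 305 -> u 261)
Q=P[sel]; print(len(Q),Q.min(0),Q.max(0))
def proj(p): c=M.T@(np.array(p)-o); return (K@c/c[2])[:2]
# left silhouette of 17mm cylinder at candidate centres vs. observed
a=np.linspace(0,2*np.pi,200)
def left(cx,cy,z): return min(proj((cx+.017*np.cos(t),cy+.017*np.sin(t),z))[0] for t in a)
for dx in(-.004,-.002,0,.002): print(dx,[round(left(.4691+dx*M[0,0],.0075+dx*M[1,0],z),2) for z in(.083,.09)])
row=im[180+36:180+44,200:320,:].astype(int); print(row[2:6,48:66].sum(-1))
s=lambda c:np.hypot(Q[:,0]-c[0],Q[:,1]-c[1])-.017
print(least_squares(s,[.469,.0075],loss="soft_l1",f_scale=.001).x)
```

```text
camx [ 0.85 -0.53  0.01]
252 269 212 226
117 [ 0.45235099 -0.01278801  0.08223244] [0.47360345 0.02835746 0.09898277]
-0.004 [np.float64(250.26), np.float64(250.01)]
-0.002 [np.float64(251.26), np.float64(251.02)]
0 [np.float64(252.27), np.float64(252.03)]
0.002 [np.float64(253.27), np.float64(253.03)]
[[252 273 263 258 296 382 414 417 404 392 386 402 387 379 358 453 572 575]
 [264 263 263 262 289 390 405 429 442 447 457 461 432 382 355 454 570 574]
 [268 270 272 267 262 390 411 425 435 442 448 451 418 368 366 457 585 580]
 [269 272 258 264 272 382 406 429 437 446 458 455 413 369 361 450 610 595]]
[0.47166566 0.00646138]
```

```bash
python3 -m creep '[{"grip":0.25,"x":0,"y":0,"z":-0.4,"ax":0,"ay":0,"az":0},{"grip":0.25,"x":0,"y":0,"z":-0.4,"ax":0,"ay":0,"az":0},{"grip":0.25,"x":0,"y":0,"z":-0.4,"ax":0,"ay":0,"az":0},{"grip":0.25,"x":0,"y":0,"z":-0.4,"ax":0,"ay":0,"az":0},{"grip":0.25,"x":0,"y":0,"z":-0.4,"ax":0,"ay":0,"az":0}]'
python3 -m creep '[{"grip":0.25,"x":0,"y":0,"z":-0.08,"ax":0,"ay":0,"az":0},{"grip":0.25,"x":0,"y":0,"z":-0.05,"ax":0,"ay":0,"az":0},{"grip":0.25,"x":0,"y":0,"z":-0.05,"ax":0,"ay":0,"az":0},{"grip":0.25,"x":0,"y":0,"z":0,"ax":0,"ay":0,"az":0},{"grip":0.25,"x":0,"y":0,"z":0,"ax":0,"ay":0,"az":0}]'
```

```text
time_s: 15.95
ee_pos: [0.4708, 0.0102, 0.0368]
ee_rot: [-0.0, -0.006, 1.0, 0.0]
force: [-0.1, 0.3, -0.3]
finger_gap: 0.0325
grip_force: 20.0
time_s: 16.58
ee_pos: [0.4712, 0.0102, 0.0334]
ee_rot: [0.0, -0.006, 1.0, -0.0]
force: [-0.6, 0.5, -0.9]
finger_gap: 0.0324
grip_force: 20.0
```

```bash
python3 -m creep '[{"grip":0.25,"x":0,"y":0,"z":-0.05,"ax":0,"ay":0,"az":0},{"grip":0.25,"x":0,"y":0,"z":-0.03,"ax":0,"ay":0,"az":0},{"grip":0.25,"x":0,"y":0,"z":0,"ax":0,"ay":0,"az":0},{"grip":0.25,"x":0,"y":0,"z":0,"ax":0,"ay":0,"az":0},{"grip":0.25,"x":0,"y":0,"z":0,"ax":0,"ay":0,"az":0}]'
```

```text
time_s: 17.2
ee_pos: [0.4714, 0.0102, 0.0325]
ee_rot: [0.0, -0.006, 1.0, -0.0]
force: [-6.9, 0.1, 13.6]
finger_gap: 0.0324
grip_force: 20.0
```

```bash
python3 -m creep '[{"grip":0.6,"x":0,"y":0,"z":0,"ax":0,"ay":0,"az":0},{"grip":0.6,"x":0,"y":0,"z":0,"ax":0,"ay":0,"az":0},{"grip":0.6,"x":0,"y":0,"z":0,"ax":0,"ay":0,"az":0},{"grip":0.8,"x":0,"y":0,"z":1,"ax":0,"ay":0,"az":0},{"grip":0.8,"x":0,"y":0,"z":1,"ax":0,"ay":0,"az":0}]'
python3 -m creep '[{"grip":0.8,"x":0.05,"y":0,"z":0.5,"ax":0,"ay":0,"az":0},{"grip":0.8,"x":1,"y":0.3,"z":0,"ax":0,"ay":0,"az":0},{"grip":0.8,"x":1,"y":0.3,"z":0,"ax":0,"ay":0,"az":0},{"grip":0.8,"x":1,"y":0.3,"z":0,"ax":0,"ay":0,"az":0},{"grip":0.8,"x":1,"y":0.3,"z":0,"ax":0,"ay":0,"az":0}]'
python3 -m creep '[{"grip":0.8,"x":1,"y":0.11,"z":0,"ax":0,"ay":0,"az":0},{"grip":0.8,"x":0,"y":0,"z":-1,"ax":0,"ay":0,"az":0},{"grip":0.8,"x":0,"y":0,"z":-1,"ax":0,"ay":0,"az":0},{"grip":0.8,"x":0,"y":0,"z":0,"ax":0,"ay":0,"az":0},{"grip":0.8,"x":0,"y":0,"z":0,"ax":0,"ay":0,"az":0}]'
python3 - <<'E'
from h import *
im,d=save("side","pics/s5.png")
d=np.median([env.grab_frame("side")[1] for _ in range(3)],0); P=cloud("side",d); P[d==0]=np.nan
print(env.get_obs()["ee_pos"])
print("sleeve",fit(P,(.4695,.008),.022,.041,.046),"gear",fit(P,(.5958,.0403),.034,.0055,.011))
cv2.imwrite("pics/s5c.png",cv2.resize(im[160:280,220:380,::-1],None,fx=5,fy=5))
E
```

```text
time_s: 17.82
ee_pos: [0.4704, 0.0102, 0.0812]
ee_rot: [-0.001, -0.006, 1.0, 0.0]
force: [0.3, 0.3, 1.0]
finger_gap: 0.0714
grip_force: 0.0
time_s: 18.45
ee_pos: [0.5727, 0.0405, 0.0928]
ee_rot: [-0.0, -0.006, 1.0, -0.0]
force: [0.8, 0.5, 0.4]
finger_gap: 0.0745
grip_force: 0.0
time_s: 19.08
ee_pos: [0.5975, 0.0429, 0.0442]
ee_rot: [0.0, -0.006, 1.0, -0.0]
force: [0.6, -0.6, -0.1]
finger_gap: 0.0744
grip_force: 0.0
[0.59818595 0.04294201 0.0450132 ]
sleeve [4.691e-01 7.800e-03 3.370e-02 4.290e-02 4.677e-01 4.600e-03 7.300e+01] gear [5.970e-01 4.030e-02 6.360e-02 7.000e-03 5.954e-01 4.020e-02 2.320e+02]
```

View pics/s5c.png

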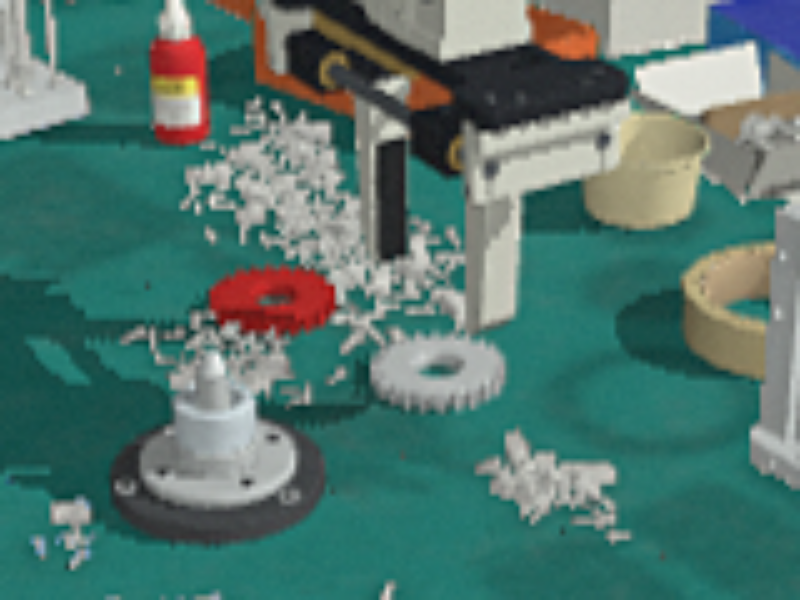

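The hub and sleeve sit on the shaft (crop ~(213,440)), and the gear at (437,372) is free. I'll grip it next.

```bash
python3 -m creep '[{"grip":0.8,"x":0,"y":0,"z":-0.8,"ax":0,"ay":0,"az":0},{"grip":0.8,"x":0,"y":0,"z":-0.6,"ax":0,"ay":0,"az":0},{"grip":0.8,"x":0,"y":0,"z":-0.24,"ax":0,"ay":0,"az":0},{"grip":0.5,"x":0,"y":0,"z":0,"ax":0,"ay":0,"az":0},{"grip":0.5,"x":0,"y":0,"z":0,"ax":0,"ay":0,"az":0}]' 25
python3 -m creep '[{"grip":0.5,"x":0,"y":0,"z":0,"ax":0,"ay":0,"az":0},{"grip":0.5,"x":0,"y":0,"z":0,"ax":0,"ay":0,"az":0},{"grip":0.5,"x":0,"y":0,"z":0,"ax":0,"ay":0,"az":0},{"grip":0.5,"x":0,"y":0,"z":0.5,"ax":0,"ay":0,"az":0},{"grip":0.5,"x":0,"y":0,"z":1,"ax":0,"ay":0,"az":0}]'
```

```text
time_s: 19.9
ee_pos: [0.5972, 0.0429, 0.0024]
ee_rot: [-0.0, -0.006, 1.0, -0.0]
force: [-0.7, 0.5, -0.5]
finger_gap: 0.0604
grip_force: 25.0
time_s: 20.52
ee_pos: [0.5962, 0.043, 0.04]
ee_rot: [-0.001, -0.006, 1.0, 0.0]
force: [0.6, -0.3, -1.0]
finger_gap: 0.0599
grip_force: 25.0
```

```bash
python3 -m creep '[{"grip":0.5,"x":0,"y":0,"z":1,"ax":0,"ay":0,"az":0},{"grip":0.5,"x":0,"y":0,"z":0.8,"ax":0,"ay":0,"az":0},{"grip":0.5,"x":-1,"y":-0.31,"z":0,"ax":0,"ay":0,"az":0},{"grip":0.5,"x":-1,"y":-0.3,"z":0,"ax":0,"ay":0,"az":0},{"grip":0.5,"x":-1,"y":-0.3,"z":0,"ax":0,"ay":0,"az":0}]'
python3 -m creep '[{"grip":0.5,"x":-1,"y":-0.2,"z":0,"ax":0,"ay":0,"az":0},{"grip":0.5,"x":-0.6,"y":-0.2,"z":0,"ax":0,"ay":0,"az":0},{"grip":0.5,"x":-0.45,"y":0,"z":0,"ax":0,"ay":0,"az":0},{"grip":0.5,"x":0,"y":0,"z":0,"ax":0,"ay":0,"az":0},{"grip":0.5,"x":0,"y":0,"z":0,"ax":0,"ay":0,"az":0}]'
python3 - <<'E'
from h import *
im,d=save("side","pics/s6.png")
d=np.median([env.grab_frame("side")[1] for _ in range(3)],0); P=cloud("side",d); P[d==0]=np.nan
e=env.get_obs()["ee_pos"];print(e)
print("gear",fit(P,(.469,.0075),.036,e[2]-.002,e[2]+.009),fit(P,(.469,.0075),.036,e[2]+.003,e[2]+.008),"shaft",fit(P,(.469,.0075),.012,.048,.066))
cv2.imwrite("pics/s6c.png",cv2.resize(im[180:280,200:320,::-1],None,fx=5,fy=5))
E
```

```text
time_s: 21.15
ee_pos: [0.5216, 0.02, 0.0858]
ee_rot: [0.0, -0.006, 1.0, -0.0]
force: [-0.1, 0.6, -0.5]
finger_gap: 0.0601
grip_force: 25.0
time_s: 21.78
ee_pos: [0.4716, 0.0103, 0.0855]
ee_rot: [0.0, -0.006, 1.0, -0.0]
force: [0.7, -0.4, -0.8]
finger_gap: 0.0598
grip_force: 25.0
[0.471311   0.01030109 0.08512481]
gear [4.682e-01 6.900e-03 7.000e-02 9.000e-02 4.616e-01 9.400e-03 2.720e+02] [4.675e-01 6.600e-03 6.930e-02 9.020e-02 4.617e-01 1.250e-02 2.060e+02] shaft [4.696e-01 7.400e-03 1.300e-02 5.600e-02 4.686e-01 5.500e-03 5.300e+01]
```

View pics/s6c.png

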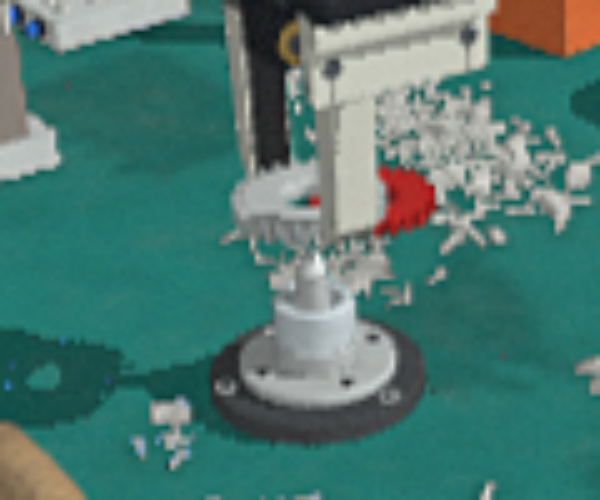

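```bash
python3 -m creep '[{"grip":0.5,"x":0,"y":0,"z":-0.4,"ax":0,"ay":0,"az":0},{"grip":0.5,"x":0,"y":0,"z":-0.4,"ax":0,"ay":0,"az":0},{"grip":0.5,"x":0,"y":0,"z":-0.4,"ax":0,"ay":0,"az":0},{"grip":0.5,"x":0,"y":0,"z":-0.2,"ax":0,"ay":0,"az":0},{"grip":0.5,"x":0,"y":0,"z":0,"ax":0,"ay":0,"az":0}]'
python3 -m creep '[{"grip":0.5,"x":0,"y":0,"z":-0.05,"ax":0,"ay":0,"az":0},{"grip":0.5,"x":0,"y":0,"z":-0.05,"ax":0,"ay":0,"az":0},{"grip":0.5,"x":0,"y":0,"z":-0.03,"ax":0,"ay":0,"az":0},{"grip":0.5,"x":0,"y":0,"z":0,"ax":0,"ay":0,"az":0},{"grip":0.5,"x":0,"y":0,"z":0,"ax":0,"ay":0,"az":0}]'
```

```text
time_s: 22.6
ee_pos: [0.4705, 0.0102, 0.0495]
ee_rot: [-0.001, -0.006, 1.0, 0.0]
force: [-0.1, -0.2, -0.4]
finger_gap: 0.0602
grip_force: 25.0
time_s: 23.22
ee_pos: [0.471, 0.0102, 0.0469]
ee_rot: [0.0, -0.006, 1.0, -0.0]
force: [-1.3, 0.4, -1.7]
finger_gap: 0.0602
grip_force: 25.0
```

```bash
python3 -m creep '[{"grip":0.5,"x":0,"y":0,"z":-0.04,"ax":0,"ay":0,"az":0},{"grip":0.5,"x":0,"y":0,"z":-0.02,"ax":0,"ay":0,"az":0},{"grip":0.5,"x":0,"y":0,"z":0,"ax":0,"ay":0,"az":0},{"grip":0.5,"x":0,"y":0,"z":0,"ax":0,"ay":0,"az":0},{"grip":0.5,"x":0,"y":0,"z":0,"ax":0,"ay":0,"az":0}]'
```

```text
time_s: 23.85
ee_pos: [0.4713, 0.0102, 0.0461]
ee_rot: [0.0, -0.006, 1.0, -0.0]
force: [-2.8, 0.3, 6.6]
finger_gap: 0.0599
grip_force: 25.0
```

```bash
python3 -m creep '[{"grip":0.8,"x":0,"y":0,"z":0,"ax":0,"ay":0,"az":0},{"grip":0.8,"x":0,"y":0,"z":0,"ax":0,"ay":0,"az":0},{"grip":0.8,"x":0,"y":0,"z":0,"ax":0,"ay":0,"az":0},{"grip":0.8,"x":0,"y":0,"z":1,"ax":0,"ay":0,"az":0},{"grip":0.8,"x":0,"y":0,"z":1,"ax":0,"ay":0,"az":0}]'
python3 -m creep '[{"grip":0.8,"x":0.6,"y":-1,"z":0,"ax":0,"ay":0,"az":0.1},{"grip":0.8,"x":0.7,"y":-1,"z":0,"ax":0,"ay":0,"az":0.1},{"grip":0.8,"x":0.7,"y":-1,"z":0,"ax":0,"ay":0,"az":0.1},{"grip":0.8,"x":0.7,"y":-1,"z":0,"ax":0,"ay":0,"az":0.1},{"grip":0.8,"x":0.7,"y":-1,"z":0,"ax":0,"ay":0,"az":0.1}]'
python3 -m creep '[{"grip":0.8,"x":0.7,"y":-1,"z":0,"ax":0,"ay":0,"az":0},{"grip":0.8,"x":0.7,"y":-1,"z":0,"ax":0,"ay":0,"az":0},{"grip":0.8,"x":0.7,"y":-1,"z":0,"ax":0,"ay":0,"az":0},{"grip":0.8,"x":0.7,"y":-1,"z":0,"ax":0,"ay":0,"az":0},{"grip":0.8,"x":0,"y":-0.6,"z":0,"ax":0,"ay":0,"az":0}]'
python3 - <<'E'
from h import *
im,d=save("side","pics/s7.png")
d=np.median([env.grab_frame("side")[1] for _ in range(3)],0); P=cloud("side",d); P[d==0]=np.nan
o=env.get_obs();print(o["ee_pos"],o["ee_rot"])
print("gear",fit(P,(.4695,.008),.036,.045,.056),"collar",fit(P,(.6252,-.2323),.034,.0055,.013))
cv2.imwrite("pics/s7c.png",cv2.resize(im[160:340,220:460,::-1],None,fx=3.3,fy=3.3))
E
```

```text
time_s: 24.48
ee_pos: [0.4705, 0.0102, 0.0955]
ee_rot: [-0.001, -0.006, 1.0, 0.0]
force: [0.1, 0.0, 0.7]
finger_gap: 0.0746
grip_force: 0.0
time_s: 25.1
ee_pos: [0.5564, -0.1157, 0.0951]
ee_rot: [-0.0, -0.05, 0.999, 0.0]
force: [-0.8, 1.0, 0.4]
finger_gap: 0.0744
grip_force: 0.0
time_s: 25.72
ee_pos: [0.6264, -0.2308, 0.0949]
ee_rot: [-0.0, -0.049, 0.999, 0.0]
force: [0.2, 0.7, -0.9]
finger_gap: 0.074
grip_force: 0.0
[ 0.6253149  -0.22933597  0.09504156] [-3.84775679e-04 -4.91285706e-02  9.98792321e-01  3.68390579e-04]
gear [4.697e-01 7.900e-03 6.270e-02 5.100e-02 4.682e-01 3.400e-03 3.770e+02] collar [ 6.254e-01 -2.319e-01  4.850e-02  8.900e-03  6.237e-01 -2.341e-01
  2.910e+02]
```

View pics/s7c.png

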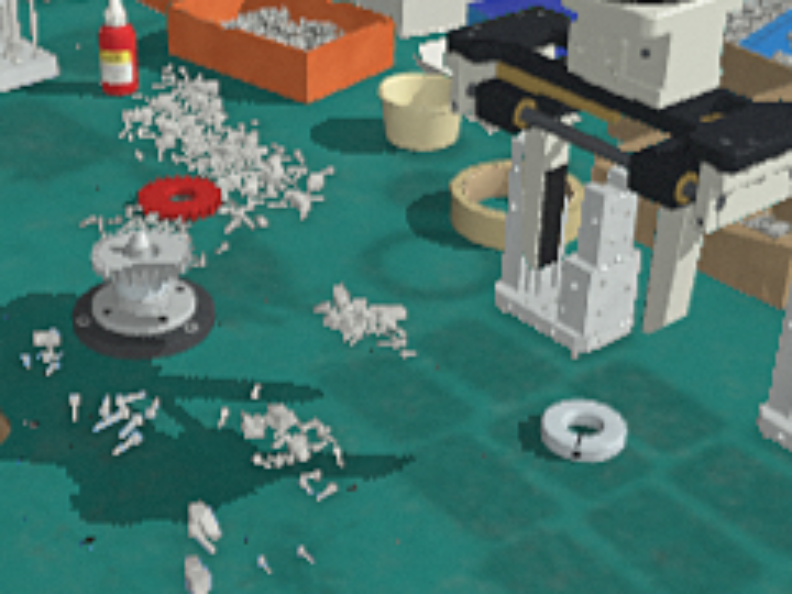

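```bash
python3 -m creep '[{"grip":0.8,"x":0,"y":0,"z":-0.5,"ax":0,"ay":0,"az":0},{"grip":0.8,"x":0,"y":0,"z":-0.5,"ax":0,"ay":0,"az":0},{"grip":0.8,"x":0,"y":0,"z":-0.5,"ax":0,"ay":0,"az":0},{"grip":0.8,"x":0,"y":0,"z":-0.5,"ax":0,"ay":0,"az":0},{"grip":0.8,"x":0,"y":0,"z":-0.5,"ax":0,"ay":0,"az":0}]'
python3 -m creep '[{"grip":0.8,"x":0,"y":0,"z":-0.5,"ax":0,"ay":0,"az":0},{"grip":0.8,"x":0,"y":0,"z":-0.4,"ax":0,"ay":0,"az":0},{"grip":0.8,"x":0,"y":0,"z":-0.26,"ax":0,"ay":0,"az":0},{"grip":0.4,"x":0,"y":0,"z":0,"ax":0,"ay":0,"az":0},{"grip":0.4,"x":0,"y":0,"z":0,"ax":0,"ay":0,"az":0}]'
python3 -m creep '[{"grip":0.4,"x":0,"y":0,"z":0,"ax":0,"ay":0,"az":0},{"grip":0.4,"x":0,"y":0,"z":0,"ax":0,"ay":0,"az":0},{"grip":0.4,"x":0,"y":0,"z":0,"ax":0,"ay":0,"az":0},{"grip":0.4,"x":0,"y":0,"z":0,"ax":0,"ay":0,"az":0},{"grip":0.4,"x":0,"y":0,"z":0,"ax":0,"ay":0,"az":0}]'
```

```text
time_s: 26.55
ee_pos: [0.6258, -0.2297, 0.0317]
ee_rot: [-0.0, -0.049, 0.999, 0.0]
force: [0.8, -0.4, 0.5]
finger_gap: 0.0743
grip_force: 0.0
time_s: 27.18
ee_pos: [0.6264, -0.2299, 0.0044]
ee_rot: [0.0, -0.049, 0.999, -0.0]
force: [0.1, -0.2, -0.4]
finger_gap: 0.059
grip_force: 0.0
time_s: 27.8
ee_pos: [0.6265, -0.23, 0.0046]
ee_rot: [0.001, -0.049, 0.999, -0.0]
force: [-0.1, -0.1, 5.8]
finger_gap: 0.0472
grip_force: 25.0
```

```bash
python3 -m creep '[{"grip":0.4,"x":0,"y":0,"z":0.5,"ax":0,"ay":0,"az":0},{"grip":0.4,"x":0,"y":0,"z":1,"ax":0,"ay":0,"az":0},{"grip":0.4,"x":0,"y":0,"z":1,"ax":0,"ay":0,"az":0},{"grip":0.4,"x":0,"y":0,"z":1,"ax":0,"ay":0,"az":0},{"grip":0.4,"x":-0.6,"y":0.6,"z":0,"ax":0,"ay":0,"az":0}]'
python3 -m creep '[{"grip":0.4,"x":-0.7,"y":1,"z":0,"ax":0,"ay":0,"az":0},{"grip":0.4,"x":-0.7,"y":1,"z":0,"ax":0,"ay":0,"az":0},{"grip":0.4,"x":-0.7,"y":1,"z":0,"ax":0,"ay":0,"az":0},{"grip":0.4,"x":-0.7,"y":1,"z":0,"ax":0,"ay":0,"az":0},{"grip":0.4,"x":-0.7,"y":1,"z":0,"ax":0,"ay":0,"az":0}]'
python3 -m creep '[{"grip":0.4,"x":-0.7,"y":1,"z":0,"ax":0,"ay":0,"az":0},{"grip":0.4,"x":-0.7,"y":1,"z":0,"ax":0,"ay":0,"az":0},{"grip":0.4,"x":-0.5,"y":1,"z":0,"ax":0,"ay":0,"az":0},{"grip":0.4,"x":-0.2,"y":1,"z":0,"ax":0,"ay":0,"az":0},{"grip":0.4,"x":0,"y":0,"z":0,"ax":0,"ay":0,"az":0}]'
python3 - <<'E'
from h import *
im,d=save("side","pics/s8.png")
d=np.median([env.grab_frame("side")[1] for _ in range(3)],0); P=cloud("side",d); P[d==0]=np.nan
e=env.get_obs()["ee_pos"];print(e)
print("collar",fit(P,(.469,.0075),.03,e[2]-.003,e[2]+.009),fit(P,(.469,.0075),.03,e[2]+.003,e[2]+.008),"shaft",fit(P,(.469,.0075),.012,.054,.068))
cv2.imwrite("pics/s8c.png",cv2.resize(im[180:280,200:320,::-1],None,fx=5,fy=5))
E
```

```text
time_s: 28.42
ee_pos: [0.6129, -0.2161, 0.0949]
ee_rot: [0.002, -0.049, 0.999, -0.001]
force: [-0.1, 0.1, -0.8]
finger_gap: 0.0468
grip_force: 25.0
time_s: 29.05
ee_pos: [0.5226, -0.0889, 0.0915]
ee_rot: [-0.0, -0.049, 0.999, 0.0]
force: [0.1, -0.1, -0.4]
finger_gap: 0.0472
grip_force: 25.0
time_s: 29.68
ee_pos: [0.4704, 0.0115, 0.0915]
ee_rot: [-0.0, -0.05, 0.999, 0.0]
force: [-0.4, -0.5, -2.1]
finger_gap: 0.0472
grip_force: 25.0
[0.47115995 0.00953787 0.09150659]
collar [4.667e-01 6.500e-03 5.750e-02 9.580e-02 4.607e-01 9.000e-03 1.820e+02] [4.667e-01 6.900e-03 5.670e-02 9.630e-02 4.611e-01 1.200e-02 1.200e+02] shaft [4.689e-01 5.300e-03 1.240e-02 5.860e-02 4.686e-01 5.800e-03 3.400e+01]
```

View pics/s8c.png

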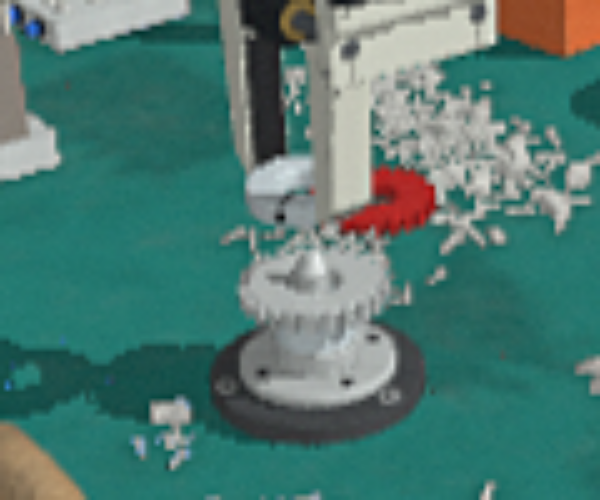

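```bash
python3 -m creep '[{"grip":0.4,"x":0.04,"y":0,"z":-0.4,"ax":0,"ay":0,"az":0},{"grip":0.4,"x":0,"y":0,"z":-0.3,"ax":0,"ay":0,"az":0},{"grip":0.4,"x":0,"y":0,"z":-0.3,"ax":0,"ay":0,"az":0},{"grip":0.4,"x":0,"y":0,"z":-0.25,"ax":0,"ay":0,"az":0},{"grip":0.4,"x":0,"y":0,"z":0,"ax":0,"ay":0,"az":0}]'
python3 -m creep '[{"grip":0.4,"x":0,"y":0,"z":-0.05,"ax":0,"ay":0,"az":0},{"grip":0.4,"x":0,"y":0,"z":-0.05,"ax":0,"ay":0,"az":0},{"grip":0.4,"x":0,"y":0,"z":-0.03,"ax":0,"ay":0,"az":0},{"grip":0.4,"x":0,"y":0,"z":0,"ax":0,"ay":0,"az":0},{"grip":0.4,"x":0,"y":0,"z":0,"ax":0,"ay":0,"az":0}]'
```

```text
time_s: 30.5
ee_pos: [0.4714, 0.0103, 0.0593]
ee_rot: [-0.001, -0.049, 0.999, 0.0]
force: [-0.2, 0.3, -1.0]
finger_gap: 0.0471
grip_force: 25.0
time_s: 31.12
ee_pos: [0.472, 0.0102, 0.057]
ee_rot: [0.0, -0.049, 0.999, -0.0]
force: [0.1, 0.1, -0.6]
finger_gap: 0.0473
grip_force: 25.0
```

```bash
python3 -m creep '[{"grip":0.4,"x":0,"y":0,"z":-0.04,"ax":0,"ay":0,"az":0},{"grip":0.4,"x":0,"y":0,"z":-0.02,"ax":0,"ay":0,"az":0},{"grip":0.4,"x":0,"y":0,"z":0,"ax":0,"ay":0,"az":0},{"grip":0.4,"x":0,"y":0,"z":0,"ax":0,"ay":0,"az":0},{"grip":0.4,"x":0,"y":0,"z":0,"ax":0,"ay":0,"az":0}]'
```

```text
time_s: 31.75
ee_pos: [0.4725, 0.0102, 0.0565]
ee_rot: [0.0, -0.049, 0.999, -0.0]
force: [-4.1, 1.2, 8.3]
finger_gap: 0.0473
grip_force: 25.0
```

Contact at the expected height. I'll release, retreat upwards and check.

```bash
python3 -m creep '[{"grip":0.7,"x":0,"y":0,"z":0,"ax":0,"ay":0,"az":0},{"grip":0.7,"x":0,"y":0,"z":0,"ax":0,"ay":0,"az":0},{"grip":0.7,"x":0,"y":0,"z":0,"ax":0,"ay":0,"az":0},{"grip":0.7,"x":0,"y":0,"z":1,"ax":0,"ay":0,"az":0},{"grip":0.7,"x":0,"y":0,"z":1,"ax":0,"ay":0,"az":0}]'
python3 -m creep '[{"grip":0.7,"x":0,"y":0,"z":1,"ax":0,"ay":0,"az":0},{"grip":0.7,"x":0,"y":0,"z":1,"ax":0,"ay":0,"az":0},{"grip":0.7,"x":0,"y":1,"z":1,"ax":0,"ay":0,"az":0},{"grip":0.7,"x":0,"y":1,"z":0,"ax":0,"ay":0,"az":0},{"grip":0.7,"x":0,"y":0,"z":0,"ax":0,"ay":0,"az":0}]'
python3 - <<'E'
from h import *
im,d=save("side","pics/s9.png")
d=np.median([env.grab_frame("side")[1] for _ in range(3)],0); P=cloud("side",d); P[d==0]=np.nan
print("collar",fit(P,(.469,.0075),.03,.057,.0625),"gear",fit(P,(.469,.0075),.036,.045,.054))
cv2.imwrite("pics/s9c.png",cv2.resize(im[180:280,200:320,::-1],None,fx=5,fy=5))
E
```

```text
time_s: 32.38
ee_pos: [0.4715, 0.0102, 0.1055]
ee_rot: [-0.001, -0.049, 0.999, 0.0]
force: [-0.1, 0.8, 0.6]
finger_gap: 0.065
grip_force: 0.0
time_s: 33.0
ee_pos: [0.472, 0.0613, 0.1806]
ee_rot: [0.0, -0.05, 0.999, 0.0]
force: [-0.8, 0.6, -0.5]
finger_gap: 0.065
grip_force: 0.0
collar [4.715e-01 8.000e-03 4.830e-02 6.090e-02 4.703e-01 5.300e-03 2.240e+02] gear [ 4.701e-01  8.000e-03  6.240e-02  5.080e-02  4.634e-01 -6.000e-03
  2.000e+02]
```

View pics/s9c.png

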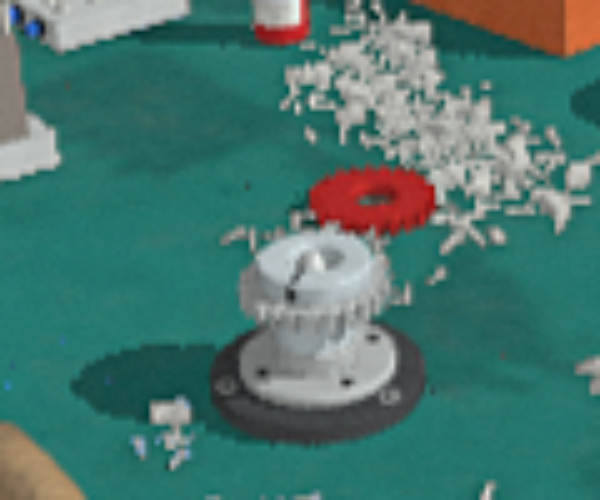

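The stack is complete and flat. The collar top measures about 61 mm (62 expected within camera bias), and it is centred within about 2 mm at crop (318,265).

```bash
python3 -c "
from station import env
print(env.sign_off())"
```

```text
the job is handed in; nothing more can be done
None
```

The gear stack is assembled on the shaft in the order hub, sleeve, gear, collar, each part lowered to contact before release, and I handed the job in at about 33 s; the final camera check showed the parts flat and centred within about 2 mm, with the tape roll and cup not touched, and the hand-in returned no verdict.

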